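Fit the notched blade in the kitchen slicer and set its hand guard

ROBOT

A 6-joint arm with a two-finger parallel gripper is mounted at the origin on the work surface. World frame = base frame: x ahead of the robot, y to its left, z up, the work surface at z = 0. Lengths are in mm, angles in rad, forces in N, time in s.
With the tool pointing down it reaches from about 350 to 875 mm from the base axis. Payload 4.2 kg.
Tool frame: the origin (TCP) lies midway between the tips of the shut fingers; the grasp point (between the pads) lies 19 mm behind it; z points along the fingers, y is the line along which they close (so a half turn about z gives the same grasp; the last joint's range is limited). The gripper opens to 85 mm and grips with 20 to 120 N. Pads are 22 mm wide; open, the fingers measure 114 mm over their backs; the gripper's body (76 mm by 85 mm) begins 54 mm behind the grasp point. The pads swing forward as they close: fully open they stand 13 mm farther back than shut.
Start: joints at [-0.941, 0.385, 0.008, 0, -1.194, -0.259], TCP at [226.49, -582.496, 231.312] pointing down, gripper open.
Joint ranges: [-3.14, 3.14], [-1.21, 2.06], [-1.07, 1.41], [-3.16, 2.05], [-2.99, -0.16], [-3.1, 3.1]. Speed limits (rad/s): [2.79, 2.79, 3.14, 3.14, 3.14, 3.14].

INTERFACE

Orientations are given as a unit quaternion [x, y, z, w].
In Python, from bench import * gives the robot as it stands.
- The arm moves only by the tool drive_tool, never from a script. Its argument "plan" is a list that holds one entry, the list of rows, each a list of 5 numbers: the closure, from -1 (fully open) to 1 (shut), then the shift along the world's x, y, z in mm, then the turn about the world's z in degrees. A call has 1 to 20 rows; each row shifts and turns the commanded pose from where the row before left it; what a row does not reach is not made up. A row lasts 1/12 s, in which the tool goes at most 41.7 mm and 7.16 degrees, less where a joint would pass 70% of its speed; a pose out of reach is approached as far as the arm can. A call is refused whole if a number of a shift passes 41.7 or a number of a turn 7.16, either way. A call with a gripper value outside its range is refused whole. The fingers move at their own pace and stop on an object; the grip force is fixed at half the most. Time passes only in rows, so rows that do not move let the fingers close. It gives the time, the measured TCP pose, the force, the opening and the grip force at its end, in the units of the state.
- read_state(): the state, without advancing time (a new reading comes with each control period).
- get_image(name): name is "side" or "top" or "wrist"; returns (picture, depth): 400x640x3 uint8, red, green, blue; 400x640 float32, mm along the optical axis (not along the pixel's ray), 0 where there is no reading.
- camera_model(name): a dict with "fx", "fy", "cx", "cy" (pixels), "R" (3x3) and "t" (3): a world point X has camera coordinates R X + t; the wrist camera has in their place "mount" (4x4, takes a point from camera to tool coordinates, whose origin is the TCP and whose axes are the flange's). Camera axes: x right, y down, z forward; pixel columns grow to the right and rows downward; lengths in mm; the calibration is good to about 2 mm. A picture is of the moment at which its call begins: read the wrist's pose just before it. camera_model takes no time and is no camera call.
- job_done(): hands the job in; it is judged then, once.
The state is a dict: "clock": time; "joints": joint angles; "joint_vel": joint speeds; "joint_efforts": joint torques, N m; "position": TCP position; "ee_rot": TCP orientation; "contact_force": force on the tool from outside, world axes, zero at the start; "wrist_torque": the same for the moment, N m; "gripper_width": finger opening in mm; "grasp_force": force on a finger pad.
Only numpy, scipy, OpenCV 4.12 (cv2) and the standard library are available. Lean on these libraries where they do the work, as an engineer would, in place of code of your own. Each camera call takes 0.05 s, during which the arm holds its last target. There are 200 camera calls.

TASK

Get the slicer ready for use: swing its wire bail wide open, push the notched blade plate down the deck until its notch is fully home on the pin, and swing the bail fully shut again so that its lips drop in behind the blade. Then set the hand guard flat on the empty upper part of the deck, between the rails, and let go. Leave the other things on the worktop where they are.

Things in the scene. Friction and masses are not known exactly. Their poses are not given: they have to be found in the camera images.
- slicer: White slicer (mandoline), fixed, its deck sloping 10 deg. Origin: middle of the deck's top (z=0), 60 mm over the worktop; x down the slope, y across, z square to the deck. Deck x -180 (high end) to 160 mm. Side rails 12 mm high, inner faces y +-58, outer +-66 mm. From x 0 to 40 mm slanted guides narrow the channel to y +-48 mm, so to x 150. Above x=0: the upper deck
- pin (a point): Centre of the slicer's one steel locating pin, 10 mm in diameter and 9 mm high, standing on the deck at slicer x = 108 mm, y = 0; the point is 5 mm above the deck
- blade: Notched steel blade plate, 100 (x) by 90 (y) by 5 mm, about 0.25 kg, with a slanting cutter strip. Origin: centre of underside; x to the notched front edge, z up. Black heel along the tail (x -50 to -42 mm), 86 mm long (y), top 14 mm over the underside: push on its back face. Starts loose on the upper deck, front downhill, a bit off centre and askew; the guides straighten it when pushed
- notch (a point): Point in the blade's notch, on its underside at blade x = 33 mm, y = 0; it is on the pin's axis when the blade is home (blade origin then at slicer x = 75 mm, tail at 25 mm). Notch in the middle of the front edge: 14 mm wide, mouth flared to 24 mm, 22 mm deep; its bottom is 5 mm behind this point
- bail (a joint): Swing of the wire bail about its hinge at the slicer's low end: 0 shut, 1.75 rad wide open; stays where left (about 2 N at the bar). Two 8 mm arms at slicer y +-72 mm carry a crossbar. Shut, two flat lips (y +-30 to +-44 mm, 4 mm thick) hang from the bar to 2 mm over the deck at slicer x 17 to 21 mm: they bar the blade's way, or hold the seated blade from behind
- bail_bar (a point): Middle of the bail's round crossbar, on its axis: 10 mm thick, 144 mm long, along slicer y, 136 mm from the hinge axis. Shut, it lies at slicer x = 17 mm, z = 40 mm. Its middle, between the lips, can be pinched from above, a finger uphill and one downhill; it then turns between the fingers as the bail swings
- bail_hinge (a point): Middle of the bail's hinge axis (parallel to slicer y): slicer x = 150 mm, z = 12 mm, fixed to the slicer
- guard: Hand guard of the slicer, grey plastic, standing on the worktop: round dished foot 84 mm in diameter, 22 mm high at radius 30 mm, with a knob on top 32 mm in diameter from 44 to 58 mm high (neck 26 mm in diameter), 63 mm high overall. Origin: centre of its underside, z up. Mass about 0.12 kg
- spare_plate: Spare comb plate without a notch, 100 x 90 x 5 mm steel with a black heel, lying on the worktop; to be left alone. Origin: centre of underside
- mug: White mug, 80 mm diameter, 95 mm high, to be left alone. Origin: centre of underside
- bowl: Blue bowl, 150 mm diameter, 60 mm high, to be left alone. Origin: centre of underside
- chopping_board: Wooden board 120 x 240 x 18 mm, to be left alone. Origin: centre of underside
- jar: Glass jar, 80 mm diameter, 110 mm high, to be left alone. Origin: centre of underside
- bottle: White bottle, 72 mm diameter, 220 mm high, to be left alone. Origin: centre of underside
- tub: Orange tub, 110 mm diameter, 130 mm high, to be left alone. Origin: centre of underside
- spatula: Wooden-handled spatula 260 mm long, to be left alone. Origin: underside, about the middle
Things that resemble listed ones, but are neither listed nor needed, are in the scene too. What is shaped like the guard but brown or red is not meant.

How it is judged (in metres and radians):
On the way, in this order (a step that is already met when the one before it is completed fails the run):
1. the bail is swung wide open (past 1.1 rad) (value of joint bail above 1.1 rad), for 0.2 s.
2. the blade lies flat on the deck with its notch home on the pin (within 5 mm) (x of notch in the frame of slicer between 0.103 and 0.113 m and y of notch in the frame of slicer between -0.0045 and 0.0045 m and z of notch in the frame of slicer between -0.003 and 0.003 m and angle between the x axis of blade and the x axis of slicer, either way round below 0.09 rad and angle between the z axis of blade and the z axis of slicer, either way round below 0.05 rad), for 0.2 s.
3. the bail is shut (below 0.06 rad) with the blade still home (all of step 2 and value of joint bail below 0.06 rad), for 0.2 s.
4. the hand guard lies flat on the upper deck between the rails (x of guard in the frame of slicer between -0.14 and -0.02 m and y of guard in the frame of slicer between -0.022 and 0.022 m and z of guard in the frame of slicer between -0.004 and 0.004 m and angle between the z axis of guard and the z axis of slicer, either way round below 0.06 rad), for 0.2 s.
At the end, for the whole second after the job is handed in: Blade flat on the deck, notch home on the pin (5 mm along, 4.5 mm across, 0.09 rad askew); bail shut (below 0.06 rad); guard flat on the upper deck (4 mm, 0.06 rad), centre at slicer x -140 to -20 mm and within 22 mm of the centre line; blade and guard at rest (all of step 3 and all of step 4 and linear speed of each of guard, blade below 0.01 m/s); the robot touches nothing.
It fails at once if another thing on the worktop is moved more than 30 mm (distance of any of spare_plate, mug, bowl, chopping_board, jar, bottle, tub, spatula from where it was at the start of the episode above 0.03 m).
It also fails if it takes over 72 s, if anything falls off the work surface, if the arm or the gripper's body presses on something with over 40 N, if the wrist force passes 120 N, or if a joint passes its speed limit or range.

## Working session

There is one attempt and no reset: what is moved stays moved. The work goes in short steps, Python scripts to look and compute and a tool call to move; the robot and the scene stay as the last step left them, time stands still between calls to the robot, and variables do not carry over. Pictures are saved under pics/ and viewed, at most 10 in all, crops included, and the job is handed in when it is done.

Besides the shell and the picture viewer there is one more tool, called as name([rows], argument=value, ...), one row to a line, values as JSON. drive_tool: Moves the arm, as the interface text tells. Its arguments: {"type":"object","properties":{"plan":{"type":"array"}},"required":["plan"]}

```bash
mkdir -p pics; ls
python3 - <<'E'
from bench import *
import cv2, numpy as np
s=read_state(); print(s['position'],s['ee_rot'],s['clock'],s['gripper_width'])
for n in ['top','side']:
    im,d=get_image(n); cv2.imwrite(f'pics/{n}0.png',im[:,:,::-1]); np.savez(f'pics/{n}0.npz',im=im,d=d)
    print(n,camera_model(n))
print(camera_model('wrist'))
E
```

```text
pics
[ 226.30363736 -581.96935775  230.21050773] [-1.84262699e-01  9.82876441e-01  1.05184260e-03 -2.30489490e-04] 0.0 85.76422087070925
top {'fx': 487.6843097724774, 'fy': 487.6843097724774, 'cx': 319.7653130881731, 'cy': 201.13156110070375, 'R': array([[ 3.34183798e-03, -9.99993723e-01,  1.17707019e-03],
       [-9.81769486e-01, -3.50463067e-03, -1.90043135e-01],
       [ 1.90046067e-01, -5.20518226e-04, -9.81775036e-01]]), 't': array([  67.85381599,  595.03655321, 1769.81243661])}
side {'fx': 445.4561988816752, 'fy': 445.4561988816752, 'cx': 314.38728137433185, 'cy': 199.21065085442072, 'R': array([[-0.86630216, -0.49938526,  0.01161626],
       [-0.28678514,  0.47818743, -0.83011509],
       [ 0.40899249, -0.72246187, -0.55747107]]), 't': array([ 522.51513042,  210.51072266, 1281.98302966])}
{'fx': 301.1232521184324, 'fy': 301.1232521184324, 'cx': 321.3830731877087, 'cy': 198.4832111126377, 'mount': array([[ 4.22967794e-04, -9.54792060e-01, -2.97274188e-01,
         7.48848260e+01],
       [ 9.99999622e-01,  1.78160058e-04,  8.50601348e-04,
        -4.61436389e-01],
       [-7.59185026e-04, -2.97274436e-01,  9.54791775e-01,
        -1.42743958e+02],
       [ 0.00000000e+00,  0.00000000e+00,  0.00000000e+00,
         1.00000000e+00]])}
```

View pics/top0.png

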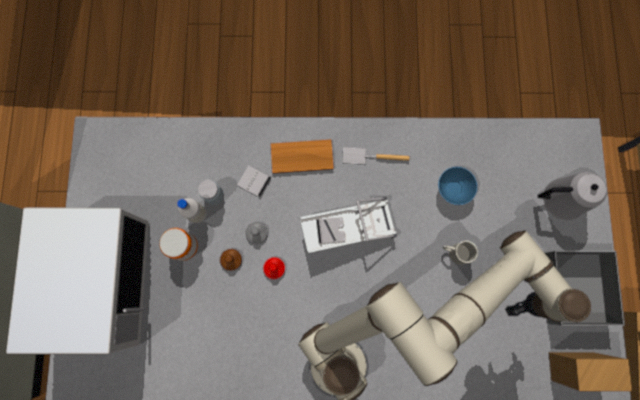

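View pics/side0.png

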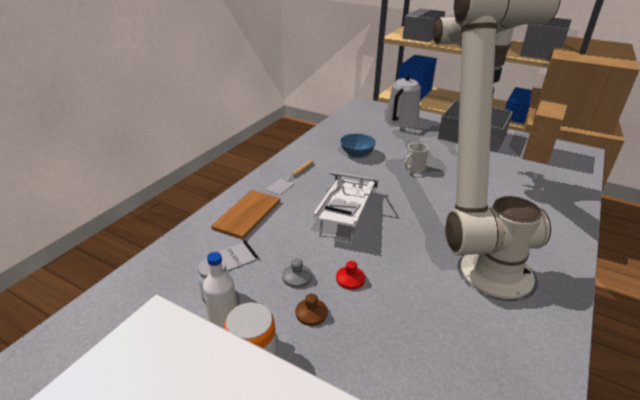

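The top view shows the slicer at about (348,226), its high end on the left. The grey guard is at (257,232), the red and brown lookalikes at (274,268) and (231,260), and the mug at (465,251). Next I'll measure roughly from depth and then bring the wrist camera in.

```bash
cat > h.py <<'E'
import numpy as np, cv2
from scipy.spatial.transform import Rotation as Ro
from bench import *
def pose(s):
    T=np.eye(4); T[:3,:3]=Ro.from_quat(s['ee_rot']).as_matrix(); T[:3,3]=s['position']; return T
def c2w(name,s=None):
    m=camera_model(name); T=np.eye(4)
    if name=='wrist': return m,pose(s)@m['mount']
    T[:3,:3]=m['R'].T; T[:3,3]=-m['R'].T@m['t']; return m,T
def cloud(d,m,T):
    v,u=np.mgrid[:d.shape[0],:d.shape[1]]
    P=np.stack([(u-m['cx'])/m['fx']*d,(v-m['cy'])/m['fy']*d,d],-1)
    return P@T[:3,:3].T+T[:3,3]
def ray(u,v,m,T,z):
    r=T[:3,:3]@np.array([(u-m['cx'])/m['fx'],(v-m['cy'])/m['fy'],1]); return T[:3,3]+r*(z-T[2,3])/r[2]
def snap(name,tag):
    s=read_state(); im,d=get_image(name); m,T=c2w(name,s)
    cv2.imwrite(f'pics/{tag}.png',im[:,:,::-1]); W=cloud(d,m,T); np.savez(f'pics/{tag}.npz',im=im,d=d,W=W,T=T); return im,d,W,m,T
E
python3 - <<'E'
from h import *
D=np.load('pics/top0.npz'); m,T=c2w('top'); W=cloud(D['d'],m,T); im=D['im']
for n,(u,v) in dict(worktop=(300,300),tl=(303,218),bl=(308,250),tr=(390,202),br=(395,235),guard=(257,232),guardknob=(257,226),mug=(465,251),bowl=(458,185),spare=(253,180)).items(): print(n,W[v,u].round())
E
```

```text
worktop [231. 142.  -4.]
tl [524. 131. 102.]
bl [409. 112.  91.]
tr [ 604. -202.   -1.]
br [ 469. -210.   48.]
guard [478. 302.  57.]
guardknob [505. 307.  21.]
mug [ 415. -481.    1.]
bowl [ 671. -467.    3.]
spare [688. 330.   3.]
```

drive_tool([
  [[-1, 16, 36, 2, -0.5], [-1, 16, 36, 2, -0.5], [-1, 16, 36, 2, -0.5], [-1, 16, 36, 2, -0.5], [-1, 16, 36, 2, -0.5], [-1, 16, 36, 2, -0.5], [-1, 16, 36, 2, -0.5], [-1, 16, 36, 2, -0.5], [-1, 16, 36, 2, -0.5], [-1, 16, 36, 2, -0.5], [-1, 16, 36, 2, -0.5], [-1, 16, 36, 2, -0.5], [-1, 16, 36, 2, -0.5], [-1, 16, 36, 2, -0.5], [-1, 16, 36, 2, -0.5], [-1, 0, 0, 0, 0], [-1, 0, 0, 0, 0]],
])

```text
clock: 1.52
position: [466.8, -40.7, 260.8]
ee_rot: [-0.121, 0.993, 0.0, -0.001]
contact_force: [-0.7, 0.6, -0.9]
gripper_width: 85.5
grasp_force: 0.0
```

Run:
```python
from h import *
print(read_state()['position'],read_state()['joints'])
snap('wrist','w1')
```

```text
[466.80896053 -40.71224053 260.83369332] [ 2.60814946e-01  9.29583037e-02 -3.07615292e-01 -3.26450225e-04
 -1.17123816e+00 -1.58789656e+00]
```

View pics/w1.png

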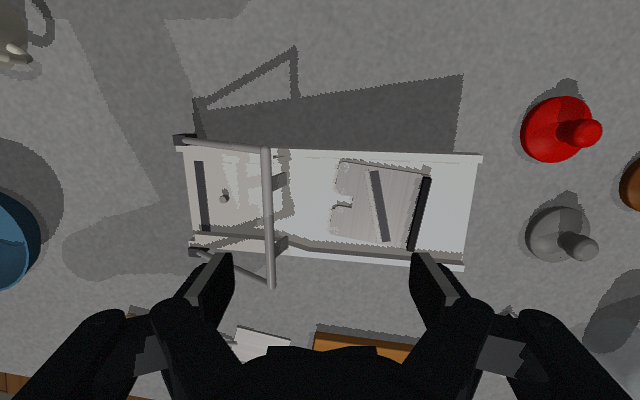

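The wrist view shows the pin at (224,197), the bail bar from (267,150) to (272,288), the blade notch at (345,200) and its black heel at (421,215). The upper deck runs out to x≈480 px, and the guard is at (562,240) beside the red one. I'll fit the deck frame from depth.

```bash
cat > fit.py <<'E'
from h import *
def tilt(yaw):  # slicer axes for a given yaw of its downhill direction
    c,s=np.cos(yaw),np.sin(yaw); a=np.radians(10)
    x=np.array([c*np.cos(a),s*np.cos(a),-np.sin(a)]); y=np.array([-s,c,0]); return np.stack([x,y,np.cross(x,y)],1)
E
python3 - <<'E'
from fit import *
Z=np.load('pics/w1.npz'); W=Z['W']; im=Z['im'].astype(int); d=Z['d']
print('worktop',W[330:345,190:215].reshape(-1,3).mean(0), W[60:90,350:400].reshape(-1,3).mean(0))
# deck plane from empty upper deck patches
P=np.vstack([W[175:240,442:462].reshape(-1,3),W[165:235,300:328].reshape(-1,3)])
c=P.mean(0); n=np.linalg.svd(P-c)[2][2]; n*=np.sign(n[2]); print('slope',np.degrees(np.arccos(n[2])),'rms',((P-c)@n).std(),'downhill',np.degrees(np.arctan2(n[1],n[0])))
h=(W-c)@n
# rail: points 12 mm over deck plane
v,u=np.mgrid[:400,:640]
M=(abs(h-12)<2.5)&(u>185)&(u<480)&(v>135)&(v<275)
for lo,hi in ((135,172),(225,275)):
    R=W[M&(v>lo)&(v<hi)&(u>320)&((W[...,2]>60))]; l=cv2.fitLine(R[:,:2].astype(np.float32),cv2.DIST_HUBER,0,.01,.01).ravel(); print('rail',len(R),l, np.degrees(np.arctan2(l[1],l[0])))
for nm,q in dict(pin=(224,195),bar=(269,215),barA=(266,160),barB=(271,270),heel=(421,215),guard=(578,245)).items(): print(nm,W[q[1],q[0]].round(1),h[q[1],q[0]].round(1))
E
```

```text
worktop [458.95300144 -75.52242839 338.29290746] [343.31565995  -3.52881673   1.83912075]
slope 40.021731327305886 rms 20.21617039213674 downhill 1.4415347118921868Traceback (most recent call last):
  File "<stdin>", line 12, in <module>
cv2.error: OpenCV(4.12.0) /io/opencv/modules/imgproc/src/linefit.cpp:50: error: (-215:Assertion failed) count > 0 in function 'fitLine2D_wods'
```

Run:
```python
from fit import *
Z=np.load('pics/w1.npz'); W=Z['W']; im=Z['im'].astype(int); d=Z['d']; ok=d>0
v,u=np.mgrid[:400,:640]
def box(a,b,c_,e): return ok&(u>=c_)&(u<e)&(v>=a)&(v<b)
B=box(175,240,442,462)|box(165,225,300,328)
P=W[B]; 
for k in range(4):
    c=P.mean(0); n=np.linalg.svd(P-c,full_matrices=False)[2][2]; n*=np.sign(n[2]); r=abs((P-c)@n); P=P[r<max(2.5*np.median(r),1.5)]
print(B.sum(),len(P),'slope',np.degrees(np.arccos(n[2])),'rms',((P-c)@n).std(),'downhill',np.degrees(np.arctan2(n[1],n[0])))
h=(W-c)@n
M=ok&(abs(h-12)<3)
for lo,hi in ((135,172),(225,275)):
    R=W[M&(v>lo)&(v<hi)&(u>320)&(u<485)&(W[...,2]>50)]; print(len(R))
    if len(R)>20: l=cv2.fitLine(R[:,:2].astype(np.float32),cv2.DIST_HUBER,0,.01,.01).ravel(); print('rail',l, np.degrees(np.arctan2(l[1],l[0])))
for nm,q in dict(pin=(224,195),bar=(269,215),barA=(266,160),barB=(271,270),heel=(421,215),guard=(578,245),wt=(400,40),deckhi=(450,200),deck2=(315,190)).items(): print(nm,d[q[1],q[0]],W[q[1],q[0]].round(1),h[q[1],q[0]].round(1))
```

```text
2965 2848 slope 10.05493430656089 rms 0.6512458013530592 downhill -76.23881005604788
1298
rail [ 2.3263173e-01 -9.7256488e-01  4.2325919e+02  3.4713501e+01] -76.547935
989
rail [ 2.5126886e-01 -9.6791732e-01  5.4508875e+02  5.0727280e+01] -75.44739
pin 372.24356 [ 526.4 -149.9   46.7] 5.4
bar 292.66943 [505.6 -83.6 128.8] 74.1
barA 277.6624 [453.6 -96.7 127.9] 73.3
barB 311.035 [564.8 -70.  128.4] 73.9
heel 327.70288 [479.   74.   96.1] 14.1
guard 379.46036 [479.6 295.7  58.9] -60.1
wt 362.8651 [298.7  15.1   0.6] -77.5
deckhi 331.6167 [457.  102.8  87.6] -0.1
deck2 356.4043 [489.3 -42.9  60.3] -1.0
```

```bash
cat >> fit.py <<'E'
def locate():
    Z=np.load('pics/w1.npz'); W=Z['W']; d=Z['d']; im=Z['im'].astype(int)
    A=tilt(np.radians(-76.3)); c=np.array([489.3,-42.9,61.3]); return Z,W,d,im,A,c
E
python3 - <<'E'
from fit import *
Z,W,d,im,A,c=locate(); S=(W-c)@A; ok=d>0; v,u=np.mgrid[:400,:640]
D=ok&(abs(S[...,2])<2)&(u>442)&(u<490)&(v>165)&(v<240)
print('deck z med',np.median(S[D][:,2]),'high edge x',np.percentile(S[D][:,0],[0,1,5]))
R=ok&(abs(S[...,2]-12)<2.5)&(u>320)&(u<480)&(v>140)&(v<275)
for sg in (-1,1):
    Q=S[R&(np.sign(S[...,1]+6)==sg)]; Q=Q[abs(abs(Q[:,1])-62)<25]; print('rail y pct',np.percentile(Q[:,1],[2,10,50,90,98]).round(1),'slope',np.polyfit(Q[:,0],Q[:,1],1).round(3),'xmin',Q[:,0].min())
P=ok&(u>205)&(u<245)&(v>175)&(v<215)
Q=S[P]; g=Q[(Q[:,2]>4)&(Q[:,2]<14)]; print('pin',len(g),g.mean(0),g.min(0),g.max(0))
Bm=ok&(u>255)&(u<285)&(v>145)&(v<290)&(S[...,2]>50); Q=S[Bm]; print('bar',Q.min(0),Q.max(0)); t=Q[(Q[:,2]>71)]; print(np.median(t,0),np.polyfit(t[:,1],t[:,0],1))
K=ok&(im.sum(-1)<90)&(u>400)&(u<440)&(v>165)&(v<260); Q=S[K]; Q=Q[abs(Q[:,2]-14)<3]; print('heel',len(Q),Q.min(0),Q.max(0),np.polyfit(Q[:,1],Q[:,0],1))
print('A',A.round(4).tolist())
G=ok&(u>520)&(u<605)&(v>200)&(v<270)&(W[...,2]>55); print('knob top',W[G].mean(0),W[G].min(0),W[G].max(0))
G=ok&(u>520)&(u<605)&(v>200)&(v<270)&(W[...,2]>8)&(W[...,2]<26); print('foot',W[G].min(0),W[G].max(0))
E
```

```text
deck z med 0.052197917618702544 high edge x [-173.93679883 -173.23313645 -171.9462573 ]
rail y pct [-49.7 -49.  -45.7 -42.4 -41.7] slope [-5.0000e-03 -4.6126e+01] xmin -171.15167116414005
rail y pct [40.4 53.8 76.8 81.2 82.4] slope [5.700e-02 7.848e+01] xmin -173.11017834567818
pin 55 [113.63926613  14.814168     8.24379694] [109.21978432  10.54176547   5.08158773] [119.22141188  20.09199731  10.1633141 ]
bar [ 28.07630051 -60.27076652  50.00137905] [54.74281154 91.63034267 76.46122101]
[32.34601549  6.70006458 73.84707395] [2.91497527e-03 3.26478006e+01]
heel 274 [-125.81182718  -23.61041608   11.08331288] [-109.02737504   60.23704453   16.00403169] [   0.14328566 -119.64600377]
A [[0.2332, 0.9715, 0.0411], [-0.9568, 0.2368, -0.1687], [-0.1736, 0.0, 0.9848]]
knob top [482.62085639 304.86479502  60.9962114 ] [467.74705107 292.37013781  55.00750966] [499.39473339 322.88876071  65.49834853]
foot [442.36367798 266.43996275   8.023067  ] [525.27457511 348.11692906  25.99457388]
```

```bash
cat >> fit.py <<'E'
A=tilt(np.radians(-76.3)); O=np.array([489.3,-42.9,61.3])+A@[6.2,15.9,0]
s2w=lambda x,y,z: O+A@np.array([x,y,z])
w2s=lambda p: (np.asarray(p)-O)@A
def bar(t): a=np.pi-np.arctan2(28,133)-t; return s2w(150+136*np.cos(a),0,12+136*np.sin(a))
E
python3 - <<'E'
from fit import *
p=np.array([466.5,-42.5,261.3])
print('O',O,'bar now',bar(.225)); 
t=np.linspace(.225,1.55,14); B=np.array([bar(x) for x in t])
print('to bar', bar(.225)+[0,0,-17]-p); print(np.diff(B,axis=0).round(1).tolist())
E
```

```text
O [506.19371927 -45.06636593  60.2233813 ] bar now [515.21768941 -82.08417914 123.57231213]
to bar [  48.71768941  -39.58417914 -154.72768787]
[[2.0, -8.2, 11.0], [2.3, -9.3, 10.0], [2.5, -10.2, 9.0], [2.7, -11.1, 7.9], [2.9, -11.8, 6.7], [3.0, -12.4, 5.4], [3.1, -12.9, 4.1], [3.2, -13.2, 2.7], [3.3, -13.4, 1.3], [3.3, -13.5, -0.1], [3.3, -13.4, -1.5], [3.2, -13.2, -2.9], [3.1, -12.8, -4.2]]
```

drive_tool([
  [[-1, 24.5, -20, -5, 0], [-1, 24, -20, -10, 0], [-1, 0, 0, -25, 0], [-1, 0, 0, -30, 0], [-1, 0, 0, -30, 0], [-1, 0, 0, -30, 0], [-1, 0, 0, -25, 0], [-1, 0, 0, 0, 0], [-1, 0, 0, 0, 0], [0.5, 0, 0, 0, 0], [1, 0, 0, 0, 0], [1, 0, 0, 0, 0], [1, 0, 0, 0, 0], [1, 0, 0, 0, 0], [1, 0, 0, 0, 0], [1, 0, 0, 0, 0], [1, 0, 0, 0, 0]],
])

```text
clock: 2.98
position: [515.2, -82.6, 106.3]
ee_rot: [-0.12, 0.993, -0.0, 0.0]
contact_force: [1.1, -1.8, -0.8]
gripper_width: 7.8
grasp_force: 58.4
```

drive_tool([
  [[1, 2, -8.2, 11, 0], [1, 2.3, -9.3, 10, 0], [1, 2.5, -10.2, 9, 0], [1, 2.7, -11.1, 7.9, 0], [1, 2.9, -11.8, 6.7, 0], [1, 3, -12.4, 5.4, 0], [1, 3.1, -12.9, 4.1, 0], [1, 3.2, -13.2, 2.7, 0], [1, 3.3, -13.4, 1.3, 0], [1, 3.3, -13.5, 0, 0], [1, 3.3, -13.4, -1.5, 0], [1, 3.2, -13.2, -2.9, 0], [1, 3.1, -12.8, -4.2, 0], [1, 0, 0, 0, 0], [1, 0, 0, 0, 0], [1, 0, 0, 0, 0]],
])

```text
clock: 4.32
position: [553.0, -239.3, 156.5]
ee_rot: [-0.119, 0.993, -0.001, -0.0]
contact_force: [-2.8, -1.7, 6.0]
gripper_width: 7.6
grasp_force: 61.5
```

Run:
```python
from fit import *
p=np.array([553.0,-239.3,156.5]); print('bar est',w2s(p+[0,0,17]))
q=p+[0,0,50]; a=s2w(-154,2,45); b=s2w(-154,2,5); e=s2w(0,0,5); print(a-q,b-a,b,'per 10mm',A[:,0]*10)
```

```text
bar est [177.08744555  -0.52733294 146.24938773]
[-78.93145597 334.46098461 -75.21845046] [ -1.6450605    6.74830937 -39.39231012] [472.42348354 101.90929398  91.88923942] per 10mm [ 2.33240042 -9.56789106 -1.73648178]
```

drive_tool([
  [[-1, 0, 0, 0, 0], [-1, 0, 0, 0, 0], [-1, 0, 0, 0, 0], [-1, 0, 0, 0, 0], [-1, 0, 0, 0, 0], [-1, 0, 0, 12, 0], [-1, 0, 0, 18, 0], [-1, 0, 0, 20, 0], [-1, 0, 0, 0, 0]],
])

```text
clock: 5.07
position: [555.2, -238.6, 210.2]
ee_rot: [-0.12, 0.993, -0.002, 0.004]
contact_force: [0.2, 0.5, 1.1]
gripper_width: 85.7
grasp_force: 0.0
```

Run:
```python
from fit import *
snap('wrist','w2'); s=read_state(); print(s['position'],s['clock']); p=s['position']
print('delta to above heel',s2w(-154,2,45)-[552.9,-239.7,205.8])
im,d,W,m,T=snap('side','s2'); cv2.imwrite('pics/s2c.png',cv2.resize(im[120:260,280:460,::-1],None,fx=3,fy=3))
```

```text
[ 554.33978122 -238.06444201  208.158114  ] 5.1167
delta to above heel [-78.83145597 334.86098461 -74.51845046]
```

View pics/s2c.png

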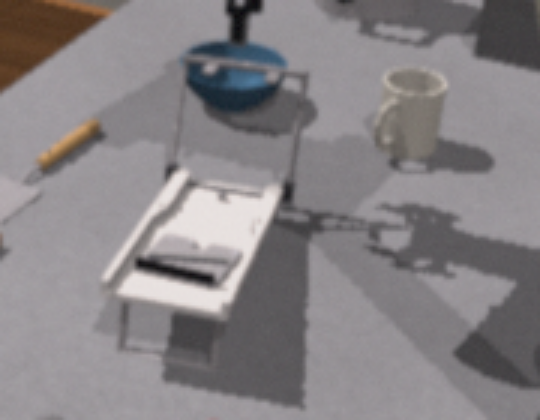

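The crop shows the bail standing wide open, bar at about (245,68), with the blade still on the upper deck and its heel at (175,270). Next the shut fingers go behind the heel.

drive_tool([
  [[1, -8.8, 37.2, 0, 0], [1, -8.8, 37.2, 0, 0], [1, -8.8, 37.2, 0, 0], [1, -8.8, 37.2, -5, 0], [1, -8.8, 37.2, -10, 0], [1, -8.7, 37.2, -12, 0], [1, -8.7, 37.2, -14, 0], [1, -8.7, 37.2, -16, 0], [1, -8.7, 37.2, -17, 0], [1, 0, 0, 0, 0], [1, -1.6, 7, -10, 0], [1, 0, 0, -10, 0], [1, 0, 0, -10, 0], [1, 0, 0, 0, 0], [1, 0, 0, 0, 0]],
])

```text
clock: 6.42
position: [471.8, 103.2, 100.9]
ee_rot: [-0.12, 0.993, -0.001, -0.001]
contact_force: [0.3, -0.9, 0.1]
gripper_width: -0.0
grasp_force: 0.0
```

Run:
```python
from fit import *
s=read_state(); print(s['position'],s['contact_force'],s['gripper_width'],w2s(s['position']))
im,d,W,m,T=snap('wrist','w3')
```

```text
[471.79964044 103.24876793 100.94979673] [ 0.29134773 -0.93916904  0.06810393] -0.026330276403256914 [-157.00044854    1.71114432   13.67127098]
```

View pics/w3.png

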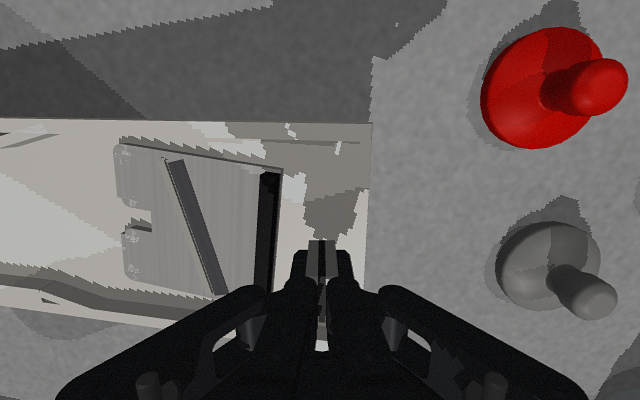

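The fingertips (322,245) stand behind the heel (back edge ≈ 280 px), clear of it and over the deck.

drive_tool([
  [[1, 0, 0, -4, 0], [1, 0, 0, -2, 0], [1, 0, 0, -1, 0], [1, 0, 0, -1, 0], [1, 0, 0, 0, 0], [1, 0, 0, 0, 0]],
])

```text
clock: 6.97
position: [472.6, 103.8, 93.9]
ee_rot: [-0.12, 0.993, 0.0, 0.0]
contact_force: [0.6, -0.2, 0.1]
gripper_width: -0.1
grasp_force: 0.0
```

drive_tool([
  [[1, 0, 0, -1.5, 0], [1, 1.2, -4.8, -0.9, 0], [1, 1.2, -4.8, -0.9, 0], [1, 2.3, -9.6, -1.7, 0], [1, 2.3, -9.6, -1.7, 0], [1, 2.3, -9.6, -1.7, 0], [1, 2.3, -9.6, -1.8, 0], [1, 2.3, -9.6, -1.7, 0], [1, 2.3, -9.6, -1.7, 0], [1, 2.4, -9.5, -1.8, 0], [1, 2.3, -9.6, -1.7, 0], [1, 0, 0, 0, 0]],
])

```text
clock: 7.97
position: [494.9, 15.9, 77.1]
ee_rot: [-0.119, 0.993, -0.0, 0.001]
contact_force: [2.5, -1.6, 4.0]
gripper_width: -0.2
grasp_force: 1.7
```

```bash
cat >> fit.py <<'E'
def blade(tag,thr=90):
    s=read_state(); print('tcp',w2s(s['position']).round(1),'F',(np.asarray(s['contact_force'])@A).round(1),s['clock'])
    im,d,W,m,T=snap('wrist',tag); S=(W-O)@A; v,u=np.mgrid[:400,:640]
    M=(d>0)&(S[...,2]>3.2)&(S[...,2]<7.5)&(abs(S[...,1])<53)&(S[...,0]>-140)&(S[...,0]<150)&(d>200)
    n,L,st,ce=cv2.connectedComponentsWithStats(M.astype(np.uint8)); k=1+st[1:,4].argmax(); Q=S[L==k][:,:2].astype(np.float32)
    print('n',len(Q),'x',np.percentile(Q[:,0],[.5,99.5]).round(1),'y',np.percentile(Q[:,1],[.5,99.5]).round(1),'rect',cv2.minAreaRect(Q))
E
python3 -c "
from fit import *
blade('w4')"
```

```text
tcp [-63.9   3.5   5.9] F [1.4 2.  4.3] 7.9667
n 253 x [ 99.3 149.4] y [46.6 48.8] rect ((124.3766098022461, 47.657623291015625), (2.493453025817871, 50.763980865478516), 89.65524291992188)
```

View pics/w4.png

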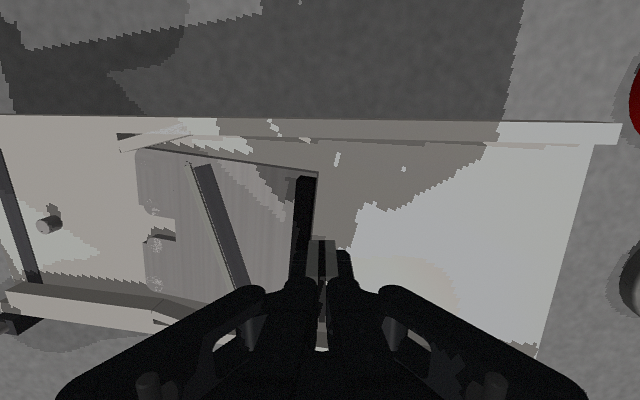

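The heel (305,235) touches the fingers (310,250), and the blade has moved to the guides, still slightly askew.

```bash
sed -i 's/(d>200)/(d>125)/' fit.py
python3 - <<'E'
from fit import *
Z=np.load('pics/w4.npz'); S=(Z['W']-O)@A; d=Z['d']
for nm,(u,v) in dict(frontL=(138,155),tailR=(312,182),heeltop=(304,200),heelback=(314,200),frontLow=(150,290),pin=(46,222)).items(): print(nm,d[v,u],S[v,u].round(1))
M=(d>125)&(S[...,2]>3.2)&(S[...,2]<7.5)&(abs(S[...,1])<53)&(S[...,0]>-140)&(S[...,0]<150)
print(M.sum(),np.percentile(S[M],[1,99],axis=0))
E
```

```text
frontL 163.50624 [ 37.9 -45.2   3. ]
tailR 138.73166 [-60.8 -37.4  14.5]
heeltop 142.27031 [-56.8 -28.4  14.3]
heelback 152.57593 [-59.5 -25.3   3.8]
frontLow 195.31987 [50.3 43.5 -0.4]
pin 182.54942 [105.4  -3.4   8. ]
20795 [[-51.98811062 -46.76110517   3.57302865]
 [111.42595336  48.45320026   7.03154124]]
```

drive_tool([
  [[1, 1.9, -7.7, -1.4, 0], [1, 1.9, -7.7, -1.4, 0], [1, 1.9, -7.7, -1.4, 0], [1, 1.9, -7.7, -1.4, 0], [1, 1.8, -7.7, -1.4, 0], [1, 1.4, -5.8, -1.0, 0], [1, 0.6, -5.9, -1.0, 0], [1, 0.6, -5.9, -1.0, 0], [1, 1.4, -5.8, -1.0, 0], [1, 0, 0, 0, 0]],
])

```text
clock: 8.85
position: [507.3, -45.3, 66.1]
ee_rot: [-0.12, 0.993, -0.0, 0.0]
contact_force: [0.4, 0.4, 5.5]
gripper_width: -0.1
grasp_force: 2.6
```

```bash
python3 -c "
from fit import *
blade('w5')"
```

```text
tcp [-0.6  1.   5.9] F [-1.2  0.5  5.3] 8.85
n 19152 x [  5.3 106.6] y [-45.9  41.2] rect ((56.514549255371094, -0.3281364440917969), (90.73346710205078, 101.32340240478516), 86.5882568359375)
```

drive_tool([
  [[1, 0.9, -3.8, -0.7, 0], [1, 0.9, -3.8, -0.7, 0], [1, 0.9, -3.8, -0.7, 0], [1, 0.9, -3.8, -0.7, 0], [1, 0, 0, 0, 0]],
])

```text
clock: 9.32
position: [510.8, -60.1, 63.4]
ee_rot: [-0.12, 0.993, -0.0, 0.0]
contact_force: [-0.1, 0.6, 7.2]
gripper_width: 0.3
grasp_force: 3.1
```

```bash
python3 -c "
from fit import *
blade('w6')"
```

```text
tcp [14.9  0.9  5.8] F [-1.8  0.   7. ] 9.3167
n 19163 x [ 20.8 121.8] y [-45.9  41.7] rect ((72.05831909179688, 0.17437362670898438), (91.33424377441406, 101.04537963867188), 86.73424530029297)
```

drive_tool([
  [[1, 0.5, -1.9, -0.3, 0], [1, 0.5, -1.9, -0.3, 0], [1, 0.2, -1, -0.2, 0], [1, 0, 0, 0, 0]],
])

```text
clock: 9.7
position: [511.8, -64.3, 62.7]
ee_rot: [-0.12, 0.993, 0.0, 0.0]
contact_force: [-0.8, 4.3, 6.9]
gripper_width: 0.0
grasp_force: 4.4
```

```bash
python3 -c "
from fit import *
blade('w7')"
```

```text
tcp [19.3  0.9  5.9] F [-5.5  0.2  6. ] 9.7
n 19183 x [ 24.8 125.8] y [-46.   41.3] rect ((76.1192398071289, -0.02855682373046875), (90.9452896118164, 101.12935638427734), 86.44695281982422)
```

drive_tool([
  [[1, 0.2, -1, -0.2, 0], [1, 0.2, -1, -0.2, 0], [1, 0, 0, 0, 0], [1, 0, 0, 0, 0]],
])

```text
clock: 10.08
position: [512.0, -64.9, 62.5]
ee_rot: [-0.12, 0.993, 0.001, 0.0]
contact_force: [-3.8, 11.3, 11.3]
gripper_width: 0.5
grasp_force: 7.7
```

```bash
python3 -c "
from fit import *
blade('w8')"
```

```text
tcp [19.9  0.9  5.9] F [-13.6  -1.    9.1] 10.0833
n 19211 x [ 25.2 126.1] y [-46.   41.5] rect ((76.38906860351562, -0.041805267333984375), (91.02009582519531, 101.1280288696289), 86.49830627441406)
```

View pics/w8.png

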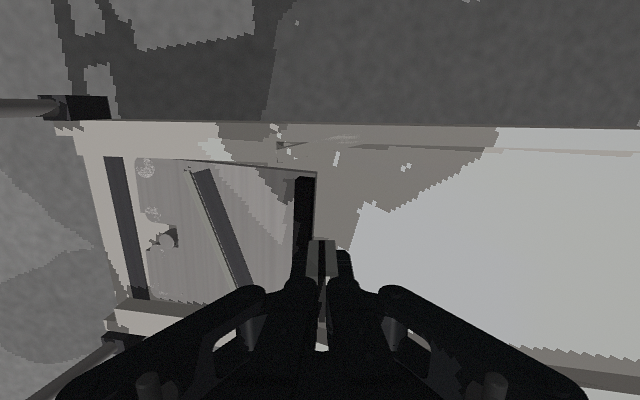

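The notch is home with the pin at its bottom (165,238), pushing at 13 N. The blade is about 3° askew, so I'll nudge the lagging side of the heel straight.

drive_tool([
  [[1, -1.4, 5.7, 1, 0], [1, -9, -2.2, 0, 0], [1, -9, -2.2, 0, 0], [1, -9, -2.2, 0, 0], [1, 0.7, -2.8, -0.5, 0], [1, 0.5, -1.9, -0.3, 0], [1, 0.3, -1, -0.2, 0], [1, 0.2, -1, -0.2, 0], [1, 0, 0, 0, 0]],
])

```text
clock: 10.88
position: [482.6, -73.0, 62.3]
ee_rot: [-0.119, 0.993, 0.001, -0.002]
contact_force: [-6.8, 13.4, 15.7]
gripper_width: 0.1
grasp_force: 12.2
```

```bash
python3 -c "
from fit import *
blade('w9')"
```

```text
tcp [ 20.9 -29.5   5.8] F [-17.1  -3.5  12.9] 10.8833
n 11084 x [ 29.3 126. ] y [-46.1  27.7] rect ((76.50088500976562, -7.668025970458984), (101.62254333496094, 78.60264587402344), 1.844614028930664)
```

drive_tool([
  [[1, -1.4, 5.7, 2, 0], [1, -1.4, 5.7, 8, 0], [1, 0, 0, 35, 0], [1, 0, 0, 40, 0], [-1, 0, 0, 40, 0], [-1, 0, 0, 40, 0], [-1, 0, 0, 0, 0], [-1, 0, 0, 0, 0], [-1, 0, 0, 0, 0]],
])

```text
clock: 11.68
position: [480.9, -62.9, 225.6]
ee_rot: [-0.119, 0.993, 0.0, -0.001]
contact_force: [-0.1, 0.9, -1.4]
gripper_width: 60.4
grasp_force: 0.0
```

Run:
```python
from fit import *
blade('w10'); s=read_state(); p=s['position']; t=1.56
Z=np.load('pics/w10.npz'); S=(Z['W']-O)@A; d=Z['d']; M=(d>60)&(S[...,2]>120)&(S[...,0]>150)&(S[...,0]<220)&(abs(S[...,1])<60); print('bar pts',M.sum(), np.percentile(S[M],[2,50,98],axis=0).round(1) if M.sum() else '')
print(p,'to bar',bar(t)+[0,0,-17]-p)
B=np.array([bar(x) for x in np.linspace(t,0,16)]); print(np.diff(B,axis=0).round(1).tolist())
```

```text
tcp [-17.6 -28.8 164.9] F [-0.7  0.1 -1.6] 11.6833
n 5702 x [ 35.5 125.1] y [-46.7  42. ] rect ((75.82987976074219, -2.2269058227539062), (100.67536163330078, 90.68092346191406), 1.0014073848724365)
bar pts 3867 [[151.4 -57.5 142. ]
 [172.6  -9.1 146.8]
 [178.7  55.7 150.6]]
[480.8043245  -62.93191032 224.95049691] to bar [  72.55356114 -175.6096415   -69.22085652]
[[-3.2, 13.0, 4.4], [-3.3, 13.4, 3.0], [-3.3, 13.7, 1.6], [-3.3, 13.7, 0.1], [-3.3, 13.7, -1.4], [-3.3, 13.5, -2.8], [-3.2, 13.1, -4.2], [-3.1, 12.6, -5.6], [-2.9, 12.0, -6.9], [-2.7, 11.2, -8.2], [-2.5, 10.3, -9.3], [-2.3, 9.3, -10.4], [-2.0, 8.2, -11.3], [-1.7, 7.0, -12.1], [-1.4, 5.8, -12.8]]
```

The blade is home and straightened to about 1°. Back to the bail bar now.

drive_tool([
  [[-1, 14.5, -35.1, 0, 0], [-1, 14.5, -35.1, 0, 0], [-1, 14.5, -35.1, 0, 0], [-1, 14.5, -35.1, 0, 0], [-1, 14.5, -35.1, 0, 0], [-1, 0, 0, -10, 0], [-1, 0, 0, -20, 0], [-1, 0, 0, -20, 0], [-1, 0, 0, -19, 0], [-1, 0, 0, 0, 0], [1, 0, 0, 0, 0], [1, 0, 0, 0, 0], [1, 0, 0, 0, 0], [1, 0, 0, 0, 0], [1, 0, 0, 0, 0], [1, 0, 0, 0, 0], [1, 0, 0, 0, 0]],
])

```text
clock: 13.15
position: [555.3, -238.3, 158.4]
ee_rot: [-0.12, 0.993, -0.0, 0.001]
contact_force: [0.8, 0.5, 1.5]
gripper_width: 7.9
grasp_force: 58.5
```

drive_tool([
  [[1, -3.2, 13, 4.4, 0], [1, -3.3, 13.4, 3, 0], [1, -3.3, 13.7, 1.6, 0], [1, -3.3, 13.7, 0.1, 0], [1, -3.3, 13.7, -1.4, 0], [1, -3.3, 13.5, -2.8, 0], [1, -3.2, 13.1, -4.2, 0], [1, -3.1, 12.6, -5.6, 0], [1, -2.9, 12, -6.9, 0], [1, -2.7, 11.2, -8.2, 0], [1, -2.5, 10.3, -9.3, 0], [1, -2.3, 9.3, -10.4, 0], [1, -2, 8.2, -11.3, 0], [1, 0, 0, 0, 0]],
])

```text
clock: 14.32
position: [516.9, -77.6, 104.7]
ee_rot: [-0.12, 0.993, 0.001, 0.001]
contact_force: [3.8, 3.4, -0.7]
gripper_width: 7.4
grasp_force: 59.0
```

Run:
```python
from fit import *
s=read_state(); p=np.array(s['position']); q=w2s(p+[0,0,17]); r=q-[150,0,12]; print(q, np.hypot(r[0],r[2]), 'theta',np.pi-np.arctan2(28,133)-np.arctan2(r[2],r[0]),s['contact_force']); print('to shut',bar(0)+[0,0,-17]-p)
```

```text
[22.96094294  2.71181659 66.46443481] 138.22191099060015 theta 0.1975227345014421 [ 3.77635006  3.44489887 -0.71102753]
to shut [ -5.13197233   9.60211284 -24.99574002]
```

drive_tool([
  [[1, -1, 5, -8, 0], [1, -0.8, 3, -8, 0], [1, -0.7, 2.2, -8, 0], [1, 0, 0, -2.5, 0], [1, 0, 0, -1.5, 0], [1, 0, 0, 0, 0], [1, 0, 0, 0, 0]],
])

```text
clock: 14.9
position: [514.9, -68.1, 83.4]
ee_rot: [-0.121, 0.993, 0.0, 0.002]
contact_force: [-10.2, 12.1, 37.7]
gripper_width: 7.7
grasp_force: 64.7
```

Run:
```python
from fit import *
blade('w11');s=read_state(); p=np.array(s['position']); q=w2s(p+[0,0,17]); r=q-[150,0,12]; print(q, np.hypot(r[0],r[2]), 'theta',np.pi-np.arctan2(28,133)-np.arctan2(r[2],r[0]))
```

```text
tcp [20.   3.  27.1] F [-20.5  -7.1  34.7] 14.9
n 16577 x [ 36.5 125.2] y [-46.8  42.2] rect ((77.6800537109375, -2.068706512451172), (97.82076263427734, 90.65917205810547), 1.0462344884872437)
[17.06207814  2.96887971 43.83837186] 136.69737741479568 theta 0.027574079392253203
```

drive_tool([
  [[1, 0, 0, 2, 0], [-1, 0, 0, 0, 0], [-1, 0, 0, 0, 0], [-1, 0, 0, 0, 0], [-1, 0, 0, 0, 0], [-1, 0, 0, 0, 0], [-1, 0, 0, 15, 0], [-1, 0, 0, 30, 0], [-1, 0, 0, 40, 0], [-1, 0, 0, 40, 0], [-1, 0, 0, 0, 0], [-1, 0, 0, 0, 0], [-1, 0, 0, 0, 0]],
])

```text
clock: 16.03
position: [513.4, -70.3, 204.8]
ee_rot: [-0.119, 0.993, 0.0, -0.001]
contact_force: [-0.3, -0.1, 0.2]
gripper_width: 85.5
grasp_force: 0.0
```

Run:
```python
from fit import *
blade('w12'); Z=np.load('pics/w12.npz'); S=(Z['W']-O)@A; d=Z['d']
M=(d>100)&(S[...,2]>34)&(S[...,2]<60)&(S[...,0]>5)&(S[...,0]<40)&(abs(S[...,1])<60); Q=S[M]; print('bar',M.sum(),np.percentile(Q,[2,50,98],axis=0).round(1))
print(read_state()['position'])
```

```text
tcp [  0.7   1.1 146.9] F [-0.1 -0.4  0.2] 16.0333
n 7070 x [ 35.6 125.1] y [-47.1  42.2] rect ((77.0467529296875, -2.0436325073242188), (97.88745880126953, 90.09117126464844), 0.9356173872947693)
bar 1585 [[ 12.6 -57.8  40.5]
 [ 16.7  -5.9  44. ]
 [ 22.4  56.8  45.9]]
[513.08996043 -70.34360926 204.08844013]
```

View pics/w12.png

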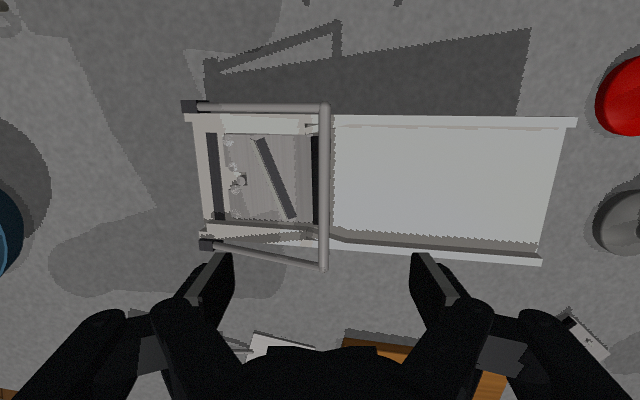

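The bar measures 40 mm high over the deck, so the bail is shut, with the blade home under it; in the picture the bar is at x≈323 px and the pin in the notch at (238,180). The guard is next.

drive_tool([
  [[-1, -3, 37.8, 0, 0], [-1, -3, 37.8, 0, 0], [-1, -3, 37.8, 0, 0], [-1, -3, 37.8, 0, 0], [-1, -3, 37.8, 0, 0], [-1, -3, 37.8, 0, 0], [-1, -3, 37.8, 0, 0], [-1, -3, 37.8, 0, 0], [-1, -3, 37.8, 0, 0], [-1, -2.4, 37.8, -15, 0], [-1, 0, 0, -35, 0], [-1, 0, 0, 0, 0], [-1, 0, 0, 0, 0], [-1, 0, 0, 0, 0]],
])

```text
clock: 17.25
position: [485.1, 307.0, 155.6]
ee_rot: [-0.12, 0.993, -0.001, -0.0]
contact_force: [-0.1, 0.8, 0.2]
gripper_width: 85.3
grasp_force: 0.0
```

Run:
```python
from fit import *
im,d,W,m,T=snap('wrist','w13'); s=read_state(); print(s['position'],s['joints'])
R=(abs(W[...,0]-483.7)<60)&(abs(W[...,1]-307.5)<60)&(d>60)&(np.ptp(im.astype(int),axis=2)<25)
G=R&(W[...,2]>54)&(W[...,2]<70); print('knob',G.sum(),np.percentile(W[G],[1,50,99],axis=0).round(1))
G=R&(W[...,2]>6)&(W[...,2]<26); print('foot',G.sum(),np.percentile(W[G],[1,99],axis=0).round(1))
```

```text
[485.54026526 307.27483456 156.59659881] [ 8.46469252e-01  3.63442590e-01 -2.25860761e-01  9.43120206e-04
 -9.80452197e-01 -2.17856459e+00]
knob 1098 [[468.6 294.4  55.3]
 [481.9 308.9  61.8]
 [497.9 323.9  64.3]]
foot 4237 [[444.3 270.5  13.2]
 [522.4 348.1  25.7]]
```

drive_tool([
  [[-1, -2, 2, -20, 0], [-1, 0, 0, -35, 0], [-1, 0, 0, -35, 0], [-1, 0, 0, -22, 0], [-1, 0, 0, -11, 0], [-1, 0, 0, 0, 0], [1, 0, 0, 0, 0], [1, 0, 0, 0, 0], [1, 0, 0, 0, 0], [1, 0, 0, 0, 0], [1, 0, 0, 0, 0], [1, 0, 0, 0, 0], [1, 0, 0, 0, 0]],
])

```text
clock: 18.38
position: [483.5, 310.5, 34.4]
ee_rot: [-0.12, 0.993, 0.001, 0.001]
contact_force: [-1.7, -0.2, 6.0]
gripper_width: 29.7
grasp_force: 59.0
```

drive_tool([
  [[1, 0, 0, 15, 0], [1, 0, 0, 35, 0], [1, 0, 0, 40, 0], [1, 0, 0, 40, 0], [1, 0, 0, 10, 0], [1, 0.1, -20.7, 0, 7], [1, 0.1, -20.7, 0, 7], [1, 0.1, -20.7, 0, 7], [1, 0.1, -20.7, 0, 7], [1, 0.1, -20.7, 0, 7], [1, 0.1, -20.7, 0, 7], [1, 0.1, -20.7, 0, 7], [1, 0.1, -20.7, 0, 7], [1, 0.1, -20.7, 0, 7], [1, 0.1, -20.7, 0, 7], [1, 0.1, -20.7, 0, 7], [1, 0.1, -20.7, 0, 7], [1, 0.1, -20.7, 0, 6], [1, 0, 0, 0, 0], [1, 0, 0, 0, 0]],
])

```text
clock: 20.05
position: [483.8, 40.0, 172.7]
ee_rot: [0.786, -0.619, -0.0, -0.0]
contact_force: [-0.3, -0.9, -0.9]
gripper_width: 29.8
grasp_force: 59.5
```

Run:
```python
from fit import *
im,d,W,m,T=snap('wrist','w14'); s=read_state(); p=s['position'];print(p,s['ee_rot'],s['gripper_width'],w2s(p),'to go',s2w(-90,0,0)-p)
```

```text
[484.03532603  40.65029524 172.73165383] [ 7.85959297e-01 -6.18278150e-01  9.02669654e-05 -3.23836000e-04] 29.721468320575234 [-106.71784868   -1.22699233   95.42665794] to go [  1.16678942   0.39435834 -96.87993654]
```

View pics/w14.png

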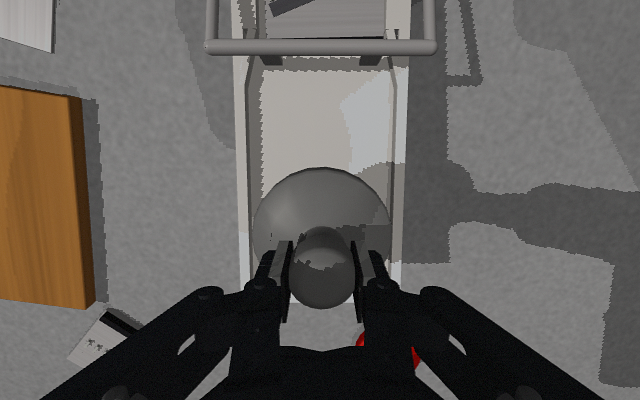

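The guard is held squarely, its foot centred between the rails (322,220), with the deck below empty. Now lower it and press gently so it pivots flat between the pads.

drive_tool([
  [[1, 1, 0.4, -15, 0], [1, 0, 0, -20, 0], [1, 0, 0, -12, 0], [1, 0, 0, -5, 0], [1, 0, 0, -2, 0], [1, 0, 0, -2, 0], [1, 0, 0, -1.5, 0], [1, 0, 0, -1.5, 0], [1, 0, 0, -1, 0], [1, 0, 0, 0, 0], [1, 0, 0, 0, 0]],
])

```text
clock: 21.02
position: [486.1, 40.2, 115.2]
ee_rot: [0.787, -0.617, 0.002, -0.0]
contact_force: [-2.1, -5.5, 9.9]
gripper_width: 29.6
grasp_force: 60.7
```

drive_tool([
  [[1, 0, 0, -1, 0], [1, 0, 0, -1, 0], [1, 0, 0, -1, 0], [1, 0, 0, 0, 0], [1, 0, 0, 0, 0]],
])

```text
clock: 21.43
position: [486.6, 38.9, 113.9]
ee_rot: [0.787, -0.616, 0.003, 0.0]
contact_force: [-3.5, -11.3, 19.1]
gripper_width: 29.7
grasp_force: 61.6
```

drive_tool([
  [[0.2, 0, 0, 0, 0], [-0.2, 0, 0, 0, 0], [-1, 0, 0, 0, 0], [-1, 0, 0, 0, 0], [-1, 0, 0, 0, 0], [-1, 0, 0, 0, 0], [-1, 0, 0, 0, 0], [-1, 0, 0, 15, 0], [-1, 0, 0, 30, 0], [-1, -4, 15, 35, 0], [-1, -4, 15, 30, 0], [-1, -4, 15, 0, 0], [-1, 0, 0, 0, 0], [-1, 0, 0, 0, 0]],
])

```text
clock: 22.6
position: [472.6, 86.5, 219.5]
ee_rot: [0.787, -0.617, -0.0, -0.0]
contact_force: [0.5, -0.4, 0.8]
gripper_width: 85.3
grasp_force: 0.0
```

Run:
```python
from fit import *
im,d,W,m,T=snap('wrist','w15'); s=read_state(); print(s['position'],s['contact_force'],s['gripper_width'])
S=(W-O)@A; R=(d>60)&(abs(S[...,1])<53)&(S[...,0]>-170)&(S[...,0]<0)
G=R&(S[...,2]>57)&(S[...,2]<68); print('knob',G.sum(),np.percentile(S[G],[1,50,99],axis=0).round(1))
G=R&(S[...,2]>5)&(S[...,2]<26); print('foot',G.sum(),np.percentile(S[G],[1,99],axis=0).round(1))
B=(d>100)&(S[...,2]>34)&(S[...,2]<60)&(S[...,0]>5)&(S[...,0]<40)&(abs(S[...,1])<50); print('bar',np.percentile(S[B],[2,50,98],axis=0).round(1))
blade('w16')
```

```text
[472.41203688  85.91986411 218.85792158] [-0.75118775 -0.5829312  -0.92315505] 85.29569432853536
knob 1406 [[-105.3  -12.7   57.3]
 [ -90.9    1.8   62. ]
 [ -76.2   16.4   64.3]]
foot 5405 [[-129.3  -37.1   13.6]
 [ -51.9   40.6   25.5]]Traceback (most recent call last):
  File "<stdin>", line 6, in <module>
    return _quantile_unchecked(
        a, q, axis, out, overwrite_input, method, keepdims, weights)
    return _ureduce(a,
                    func=_quantile_ureduce_func,
    ...<5 lines>...
                    overwrite_input=overwrite_input,
                    method=method)
    r = func(a, **kwargs)
    result = _quantile(arr,
                       quantiles=q,
    ...<2 lines>...
                       out=out,
                       weights=wgt)
    slices_having_nans = np.isnan(arr[-1, ...])
                                  ~~~^^^^^^^^^
IndexError: index -1 is out of bounds for axis 0 with size 0
```

View pics/w15.png

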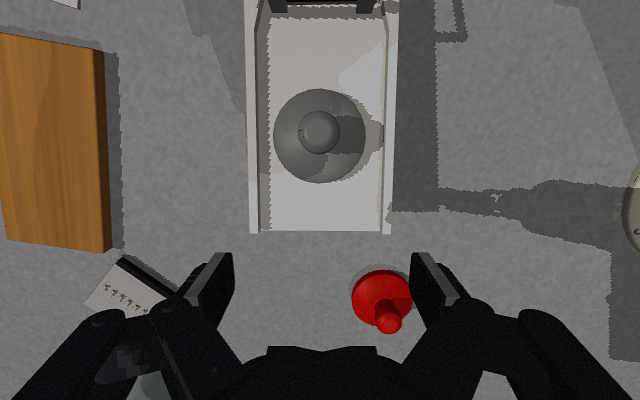

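The guard sits flat at slicer (-91, 2), with knob and foot concentric and the top 63 mm over the deck (picture: 319,133). Nothing has touched the bail since it was checked, so I'm handing in.

```bash
python3 -c "
from bench import *
print(job_done())"
```

```text
the job is handed in; nothing more can be done
None
```

I handed the job in at about 23 s on the robot's clock, but no verdict came back. By my measurements the blade is home on the pin, the bail is shut behind it, and the guard lies flat on the upper deck about 2 mm off the centre line. I did not re-measure the blade and bail after placing the guard.

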